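# Hang the masher on the utensil stand

### The job

Hang the masher with the round foot on the peg of the utensil stand by the opening in its handle, so that it hangs there freely and at rest. Leave the other tool, the press with the square foot, standing where it is.

Things in the scene. Friction and masses are not known exactly. Their poses are not given: they have to be found in the camera images.
- masher: Potato masher standing upright, 167 mm tall, 0.17 to 0.35 kg: round steel foot 74 mm across with small holes, thin stem, rigid black D-shaped handle. The handle is a flat paddle 48 mm wide (along y), 12 mm thick (along x), its sides straight and parallel from 86 to 143 mm above the underside, an arch above. Looks the same after a half turn. Origin: centre of the foot's underside; z up the stem
- masher_eye (a point): Centre of the opening in the masher's handle, 139 mm above the foot's underside; axes as the masher's. The opening goes right through along x, is 28 mm wide (y) and 36 mm high (18 mm up and down from this point), its upper end a half circle
- press: The other tool, a burger press standing upright: same black handle and 167 mm height, but a solid square steel foot 68 x 68 mm, 12 mm thick. Origin: centre of its underside; z up. It may have changed places with the masher
- stand: Utensil stand, fixed: dark steel base plate 135 x 120 x 8 mm (x -112 to +23 mm), a 12 mm thick post that ends at peg height, and one level peg, a round bar 8 mm thick, from the post's top along the stand's -x (roughly towards the robot). The peg's last 10 mm bend up: its end is 117 mm from the post's axis and rises 12 mm over the peg's axis. Origin: foot of the post on the worktop; z up
- peg (a point): Point on the axis of the peg's straight part, 60 mm from the post's axis, 190 mm above the worktop; axes as the stand's: -x points along the peg to its free end. When the masher hangs, its opening's upper end lies on the peg, the opening's centre 14 mm below the peg's axis and the foot about 37 mm above the worktop
Not all that is in view belongs to the job. What is shaped like the press but blue is not meant.

How it is judged (in metres and radians):
At the end, for the whole second after the job is handed in: The masher hangs at rest by the opening in its handle anywhere on the peg (opening's centre 5 to 20 mm below the peg's axis, within 14 mm sideways), upright within 14 degrees, foot over 20 mm clear of the worktop; the press stands upright within 30 mm of its start (x of masher_eye in the frame of peg between -0.048 and 0.045 m and y of masher_eye in the frame of peg between -0.014 and 0.014 m and z of masher_eye in the frame of peg between -0.02 and -0.005 m and angle between masher's own z axis and vertical below 0.25 rad and height (world z) of masher above 0.02 m and contact force between masher and stand above 0.5 N and linear speed of masher below 0.05 m/s and angular speed of masher below 0.6 rad/s and distance of press from where it was at the start of the episode below 0.03 m and angle between press's own z axis and vertical below 0.2 rad); the robot touches nothing.
It fails at once if the press is knocked over or carried off (angle between press's own z axis and vertical above 0.5 rad or distance of press from where it was at the start of the episode above 0.06 m).
It also fails if it takes over 42 s, if anything falls off the work surface, if the arm or the gripper's body presses on something with over 40 N, if the wrist force passes 120 N, or if a joint passes its speed limit or range.

### The arm

A 7-joint arm with a two-finger parallel gripper is mounted at the origin on a cart in front of the work surface, level with it; the furniture and walls round the work are solid. World frame = base frame: x ahead of the robot, y to its left, z up, the work surface at z = 0. Lengths are in mm, angles in rad, forces in N, time in s.
With the tool pointing down it reaches from about 425 to 975 mm from the base axis. Payload 16.7 kg.
Tool frame: the origin (TCP) lies at the very end of the fingers, on their centre line; the grasp point (between the pads) lies 19 mm behind it; z points along the fingers, y is the line along which they close (so a half turn about z gives the same grasp; the last joint's range is limited). The gripper opens to 85 mm and grips with 20 to 120 N. Pads are 22 mm wide; open, the fingers measure 114 mm over their backs; the gripper's body (76 mm by 85 mm) begins 54 mm behind the grasp point. The pads swing forward as they close: fully open they stand 13 mm farther back than shut.
Start: joints at [1.141, 0.426, 0.074, 1.606, -0.034, 1.111, -0.067], TCP at [187.028, -648.534, 231.302] pointing down, gripper open.
Joint ranges: [-2.85, 2.85], [-0.5, 2.14], [-1.23, 1.37], [0.21, 2.46], [-1.02, 4.16], [0.16, 2.05], [-2.73, 2.73]. Speed limits (rad/s): [1.89, 1.89, 2.39, 2.39, 3.01, 3.01, 3.01].

### API

Orientations are given as a unit quaternion [x, y, z, w].
In Python, from station import robot gives the robot as it stands. The module is installed in compiled form; this text tells all that it offers.
- The arm moves only by the tool apply_moves, never from a script. Its argument "deltas" is text: rows parted by semicolons, each of 5 numbers parted by spaces: the opening, from -1 (shut) to 1 (fully open), then the shift along the world's x, y, z in m, then the turn about the world's z in degrees. In form: hand tx ty tz yaw; .... A call has 1 to 10 rows; each row is the pose to reach, as a shift and turn from the pose commanded when the call began; what a row does not reach only later rows make up. A row lasts 1/8 s, in which the tool goes at most 62.5 mm and 10.7 degrees, less where a joint would pass 70% of its speed; a pose out of reach is approached as far as the arm can. A call with a gripper value outside its range is refused whole. The fingers move at their own pace and stop on an object; "grip_force" is the grip in N (left out, the last holds). Time passes only in rows, so rows that repeat a pose let the fingers close. It gives the time, the measured TCP pose, the force, the opening and the grip force at its end, in the units of the state.
- robot.sense(): the state, without advancing time (a new reading comes with each control period).
- robot.camera(name): name is "side" or "top" or "wrist"; returns a dict with "pixels" (420x560x3 uint8, blue, green, red), "K" (3x3 intrinsics, pixels), "world_to_cam" (4x4, takes a point from world to camera coordinates); the wrist camera has in their place "hand_eye" (4x4, takes a point from camera to tool coordinates, whose origin is the TCP and whose axes are the flange's). Camera axes: x right, y down, z forward; pixel columns grow to the right and rows downward; lengths in mm; the calibration is good to about 2 mm. A picture is of the moment at which its call begins: read the wrist's pose just before it. There is no depth.
- robot.finish_job(): hands the job in; it is judged then, once.
The state is a dict: "clock": time; "qpos": joint angles; "joint_vel": joint speeds; "joint_torque": joint torques, N m; "tool_pos": TCP position; "orientation": TCP orientation; "contact_force": force on the tool from outside, world axes, zero at the start; "wrist_torque": the same for the moment, N m; "opening": finger opening in mm; "gripper_force": force on a finger pad.
Only numpy, scipy, OpenCV 4.12 (cv2) and the standard library are available. Lean on these libraries where they do the work, as an engineer would, in place of code of your own. Each camera call takes 0.05 s, during which the arm holds its last target. There are 200 camera calls.

## Working session

There is one attempt and no reset: what is moved stays moved. The work goes in short steps, Python scripts to look and compute and a tool call to move; the robot and the scene stay as the last step left them, time stands still between calls to the robot, and variables do not carry over. Pictures are saved under pics/ and viewed, at most 10 in all, crops included, and the job is handed in when it is done.

Besides the shell and the picture viewer there is one more tool, called as name(argument=value, ...) on one line, values as JSON. apply_moves: Moves the arm, as the interface text tells. Its arguments: {"type":"object","properties":{"deltas":{"type":"string"},"grip_force":{"type":"number"}},"required":["deltas"]}

```bash
mkdir -p pics
python3 - <<'E'
from station import robot
import cv2,json,numpy as np
s=robot.sense();print(s['clock'],s['tool_pos'],s['orientation'],s['opening'])
d={}
for n in('side','top'):
    c=robot.camera(n);cv2.imwrite(f'pics/{n}0.png',c['pixels']);d[n]=dict(K=np.array(c['K']).tolist(),T=np.array(c['world_to_cam']).tolist())
    print(n,np.round(c['K'],1).tolist(),np.round(c['world_to_cam'],3).tolist())
json.dump(d,open('cal.json','w'))
E
```

```text
0.0 [ 186.91526462 -648.15881256  230.57299023] [ 9.90163493e-01  1.39913551e-01 -1.24951434e-04 -6.63827113e-04] 85.44197263422129
side [[440.4, 0.0, 276.2], [0.0, 440.4, 212.0], [0.0, 0.0, 1.0]] [[0.932, 0.363, -0.008, -528.242], [0.257, -0.676, -0.691, 16.198], [-0.256, 0.641, -0.723, 1180.714], [0.0, 0.0, 0.0, 1.0]]
top [[464.2, 0.0, 281.0], [0.0, 464.2, 211.7], [0.0, 0.0, 1.0]] [[0.321, -0.947, -0.004, -50.207], [-0.92, -0.311, -0.238, 536.25], [0.224, 0.08, -0.971, 1011.327], [0.0, 0.0, 0.0, 1.0]]
```

View pics/side0.png

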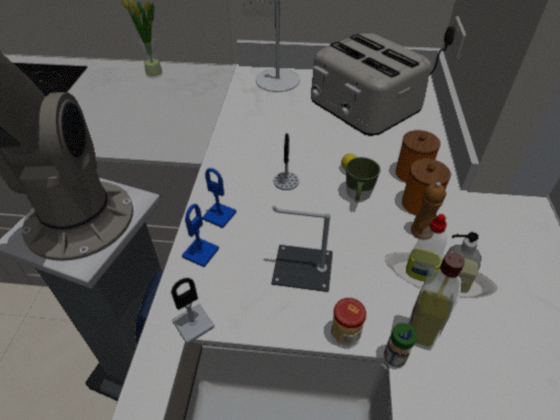

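View pics/top0.png

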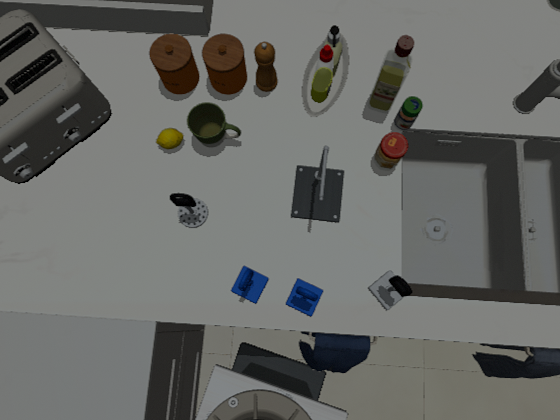

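Candidates: the tool at side (287,165) / top (192,212) has a round foot with holes, so it is the masher. The tool at side (190,310) / top (390,288) has a square steel foot, so it is the press. The two blue ones are distractors. I'll confirm this in one enlarged crop.

Run:
```python
import cv2,numpy as np
s=cv2.imread('pics/side0.png');t=cv2.imread('pics/top0.png')
f=lambda im,x,y:cv2.convertScaleAbs(cv2.resize(im[y:y+75,x:x+100],(400,300),interpolation=cv2.INTER_CUBIC),alpha=1.5)
cv2.imwrite('pics/crop1.png',np.vstack([np.hstack([f(s,240,125),f(t,150,170)]),np.hstack([f(s,255,202),f(t,270,150)])]))
```

```text
(no output)
```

View pics/crop1.png

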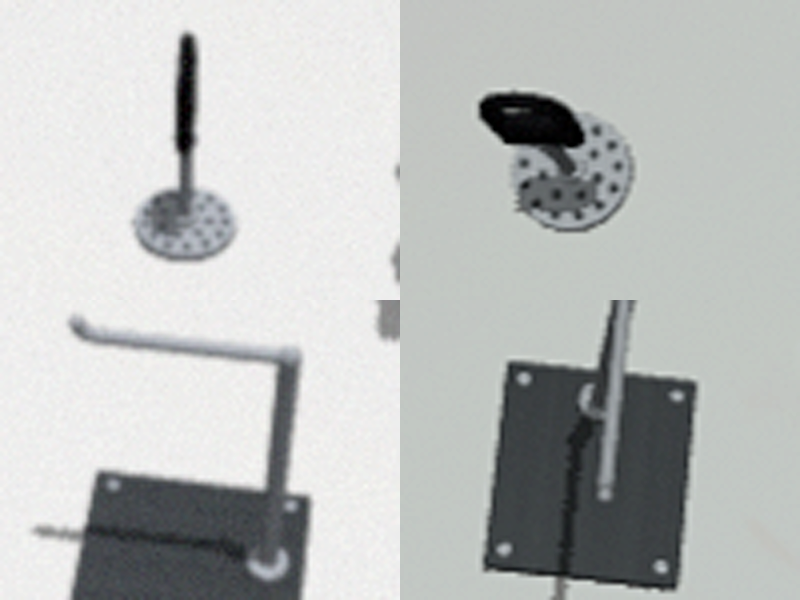

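The crop confirms it: a round foot with holes, in both views, so this is the masher. In the side view its handle is edge-on. The stand's peg runs from side (327.5,216) to the tip at (274,207.5). Next I fit both poses.

```bash
cat > h.py <<'E'
import json,numpy as np
from scipy.optimize import least_squares
C=json.load(open('cal.json'))
def proj(n,P):
    K=np.array(C[n]['K']);T=np.array(C[n]['T']);P=np.atleast_2d(P)
    q=(P@T[:3,:3].T+T[:3,3])@K.T;return q[:,:2]/q[:,2:]
def ray(n,u,z):
    K=np.array(C[n]['K']);T=np.array(C[n]['T']);R=T[:3,:3];o=-R.T@T[:3,3]
    d=R.T@np.linalg.inv(K)@np.array([u[0],u[1],1]);return o+d*(z-o[2])/d[2]
def place(p,L):
    c,s=np.cos(p[2]),np.sin(p[2]);L=np.array(L,float)
    return np.c_[p[0]+c*L[:,0]-s*L[:,1],p[1]+s*L[:,0]+c*L[:,1],L[:,2]]
def fit(obs,x0):
    f=lambda p:np.concatenate([(proj(n,place(p,[L]))[0]-u) for n,L,u in obs])
    r=least_squares(f,x0);return r.x,np.round(r.fun.reshape(-1,2),1)
E
python3 - <<'E'
from h import *
cor=[(23,60,8),(23,-60,8),(-112,-60,8),(-112,60,8)]
px=[(297.5,165.5),(344,170.5),(339.5,222.5),(291.25,217.5)]
obs=[('top',a,b) for a,b in zip(cor,px)]+[('side',(0,0,190),(327.5,215.8)),('side',(-117,0,202),(274,207.5)),('top',(-115,0,202),(321.2,198.5))]
p,r=fit(obs,[700,-100,0]);print('stand',p,r.tolist())
print('foot',ray('side',(286.2,181),2),ray('top',(193.1,212.7),2))
print('handle top (z155)',ray('side',(287,135),160), ray('top',(171.5,196.5),143),ray('top',(194,204),143))
f=(ray('side',(286.2,181),2)+ray('top',(193.1,212.7),2))/2
for y in np.arange(-90,90,15):
    L=[(0,-24,143),(0,24,143),(0,0,167)]
    P=place([f[0],f[1],np.radians(y)],L);print(y,proj('top',P).round(1).tolist(),proj('side',P).round(1).tolist())
print('press',ray('side',(193,323),12))
E
```

```text
stand [6.56129280e+02 6.70496384e+01 2.12222870e-01] [[-0.7, -1.3], [0.6, -1.2], [0.6, -0.8], [-0.3, -1.2], [-0.5, 0.2], [-2.5, -1.6], [0.7, 0.6]]
foot [468.56522268 332.433411     2.        ] [467.07182428 333.15665569   2.        ]
handle top (z155) [467.13509361 338.6738032  160.        ] [462.35215214 352.99971319 143.        ] [462.27454722 300.75645114 143.        ]
-90 [[177.0, 207.3], [185.2, 187.0], [178.7, 194.0]] [[278.0, 139.6], [294.9, 143.5], [286.5, 134.1]]
-75 [[179.8, 207.8], [182.4, 186.5], [178.7, 194.0]] [[277.4, 141.0], [295.4, 142.1], [286.5, 134.1]]
-60 [[182.7, 207.6], [179.5, 186.6], [178.7, 194.0]] [[277.5, 142.4], [295.3, 140.6], [286.5, 134.1]]
-45 [[185.5, 206.7], [176.7, 187.5], [178.7, 194.0]] [[278.2, 143.8], [294.6, 139.3], [286.5, 134.1]]
-30 [[188.0, 205.1], [174.3, 189.1], [178.7, 194.0]] [[279.4, 145.1], [293.3, 138.0], [286.5, 134.1]]
-15 [[190.1, 203.0], [172.2, 191.2], [178.7, 194.0]] [[281.1, 146.1], [291.6, 137.1], [286.5, 134.1]]
0 [[191.5, 200.5], [170.8, 193.7], [178.7, 194.0]] [[283.2, 146.8], [289.5, 136.4], [286.5, 134.1]]
15 [[192.2, 197.7], [170.1, 196.4], [178.7, 194.0]] [[285.6, 147.1], [287.2, 136.1], [286.5, 134.1]]
30 [[192.1, 195.0], [170.1, 199.2], [178.7, 194.0]] [[287.9, 147.1], [284.9, 136.1], [286.5, 134.1]]
45 [[191.3, 192.3], [170.9, 201.8], [178.7, 194.0]] [[290.2, 146.6], [282.7, 136.6], [286.5, 134.1]]
60 [[189.8, 190.0], [172.4, 204.2], [178.7, 194.0]] [[292.2, 145.9], [280.7, 137.3], [286.5, 134.1]]
75 [[187.7, 188.2], [174.5, 206.0], [178.7, 194.0]] [[293.8, 144.8], [279.1, 138.3], [286.5, 134.1]]
press [ 442.48487708 -173.38936255   12.        ]
```

apply_moves(deltas="1 0.05 0.05 0.07 0; 1 0.26 0.25 0.1 0; 1 0.26 0.25 0.1 0; 1 0.26 0.25 0.1 0; 1 0.26 0.25 0.1 0; 1 0.26 0.25 0.1 0; 1 0.32 0.4 0.1 0; 1 0.32 0.5 0.1 0; 1 0.32 0.6 0.1 0; 1 0.32 0.65 0.1 0")

```text
clock: 1.35
tool_pos: [491.5, -159.4, 330.8]
orientation: [0.99, 0.14, -0.0, -0.0]
contact_force: [2.3, -0.5, 0.3]
opening: 85.4
gripper_force: 0.0
```

apply_moves(deltas="1 0.0 0.1 0 0; 1 0 0.2 0 0; 1 0 0.3 0 -4; 1 -0.03 0.45 0 -4; 1 -0.03 0.45 0 -4; 1 -0.03 0.45 0 -4; 1 -0.03 0.45 0 -4; 1 -0.03 0.45 0 -4; 1 -0.03 0.45 0 -4; 1 -0.03 0.45 0 -4")

```text
clock: 2.6
tool_pos: [462.1, 286.9, 330.7]
orientation: [0.995, 0.104, -0.0, 0.0]
contact_force: [-0.9, 0.0, -0.2]
opening: 85.6
gripper_force: 0.0
```

Run:
```python
from station import robot
import cv2,json,numpy as np
s=robot.sense();c=robot.camera('wrist');cv2.imwrite('pics/w1.png',c['pixels'])
json.dump(dict(K=np.array(c['K']).tolist(),H=np.array(c['hand_eye']).tolist(),p=list(s['tool_pos']),q=list(s['orientation'])),open('w1.json','w'))
print(s['tool_pos'],s['orientation'],np.round(c['hand_eye'],2).tolist())
```

```text
[462.10726038 286.86213656 330.73751948] [ 9.94541829e-01  1.04337963e-01 -9.27830678e-05  3.62591170e-04] [[0.0, -0.96, -0.28, 70.96], [1.0, 0.0, 0.0, 0.45], [-0.0, -0.28, 0.96, -142.99], [0.0, 0.0, 0.0, 1.0]]
```

View pics/w1.png

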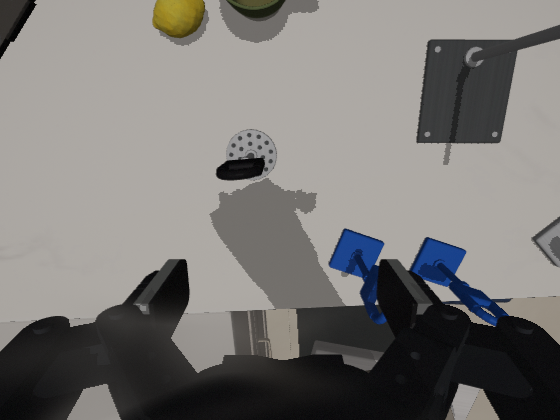

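The masher is at (251,155), with its handle at (217-265, 158-180) nearly across the view. I'll refine its pose from the dark handle silhouette.

```bash
cat > wr.py <<'E'
import json,cv2,numpy as np
from scipy.spatial.transform import Rotation as R
def load(n):
    w=json.load(open(n+'.json'));T=np.eye(4);T[:3,:3]=R.from_quat(w['q']).as_matrix();T[:3,3]=w['p']
    M=np.linalg.inv(T@np.array(w['H']));K=np.array(w['K'])
    def pj(P):
        q=(np.atleast_2d(P)@M[:3,:3].T+M[:3,3])@K.T;return q[:,:2]/q[:,2:]
    return pj,cv2.imread(f'pics/{n}.png')
E
python3 - <<'E'
from wr import *; from h import place
from scipy.optimize import minimize
pj,im=load('w1')
print('foot proj',pj([[467.8,332.8,2]]))
m=np.zeros(im.shape[:2],np.uint8);m[150:190,205:275]=(im.max(2)<45)[150:190,205:275]
n,l,st,_=cv2.connectedComponentsWithStats(m);k=1+np.argmax(st[1:,4]);m=(l==k).astype(np.uint8);print(st[k])
S=8;m8=cv2.resize(m,None,fx=S,fy=S,interpolation=cv2.INTER_LINEAR)
a=np.linspace(0,np.pi,13)
out=[(-10,86),(-24,86+4),*zip([],[])]
L=[(x,y,z) for x in(-6,6) for y,z in [(24,88),(-24,88)]+[(24*np.cos(t),143+24*np.sin(t)) for t in a]]
def sil(p):
    q=pj(place(p,L));h=cv2.convexHull((q*S).astype(np.float32)).astype(np.int32)
    o=np.zeros_like(m8);cv2.fillConvexPoly(o,h,1);return o
c=lambda p:1-(sil(p)&m8).sum()/(sil(p)|m8).sum()
b=min((minimize(c,[467.8,332.8,np.radians(y)],method='Nelder-Mead',options=dict(initial_simplex=[[467.8,332.8,np.radians(y)],[475,332.8,np.radians(y)],[467.8,340,np.radians(y)],[467.8,332.8,np.radians(y+10)]])) for y in(0,12,24)),key=lambda r:r.fun)
print(b.x,np.degrees(b.x[2]),b.fun,'foot',pj([[b.x[0],b.x[1],2]]))
E
```

```text
foot proj [[251.87407697 153.25239282]]
[217 158  48  22 833]
[4.66435332e+02 3.32241826e+02 3.92959436e-01] 22.51491721925201 0.1555690556505891 foot [[252.07805357 154.247892  ]]
```

apply_moves(deltas="1 -0.03 0.02 -0.02 0; 1 -0.06 0.04 -0.05 0; 1 -0.06 0.04 -0.05 0; 1 -0.06 0.04 -0.05 0")

```text
clock: 3.15
tool_pos: [402.6, 327.5, 281.4]
orientation: [0.995, 0.104, 0.0, 0.0]
contact_force: [1.1, 0.0, 0.3]
opening: 85.3
gripper_force: 0.0
```

Run:
```python
from station import robot
import cv2,json,numpy as np
s=robot.sense();c=robot.camera('wrist');cv2.imwrite('pics/w2.png',c['pixels'])
json.dump(dict(K=np.array(c['K']).tolist(),H=np.array(c['hand_eye']).tolist(),p=list(s['tool_pos']),q=list(s['orientation'])),open('w2.json','w'))
print(s['tool_pos'],s['orientation'])
from wr import *; from h import place
pj,im=load('w2')
big=cv2.convertScaleAbs(im,alpha=1.7)
a=np.linspace(0,np.pi,13)
O=[(24,88),*[(24*np.cos(t),143+24*np.sin(t)) for t in a],(-24,88)]
q=pj([[467,332.5,100]])[0];S=4
x0,y0=int(q[0]-100),int(q[1]-75);big=cv2.resize(big[y0:y0+150,x0:x0+200],(800,600),interpolation=cv2.INTER_CUBIC)
for y,col in((12,(0,255,0)),(22,(0,0,255))):
  for x in(-6,6):
    P=pj(place([467,332.5,np.radians(y)],[(x,*o) for o in O]))
    cv2.polylines(big,[((P-[x0,y0])*4).astype(np.int32)],True,col,1)
t=np.linspace(0,6.28,40);P=pj(np.c_[467+37*np.cos(t),332.5+37*np.sin(t),0*t+2]);cv2.polylines(big,[((P-[x0,y0])*4).astype(np.int32)],True,(255,0,0),1)
cv2.imwrite('pics/w2o.png',big)
```

```text
[402.64939194 327.46877825 281.44230475] [9.94531630e-01 1.04434953e-01 4.12123346e-04 8.85151368e-05]
```

View pics/w2o.png

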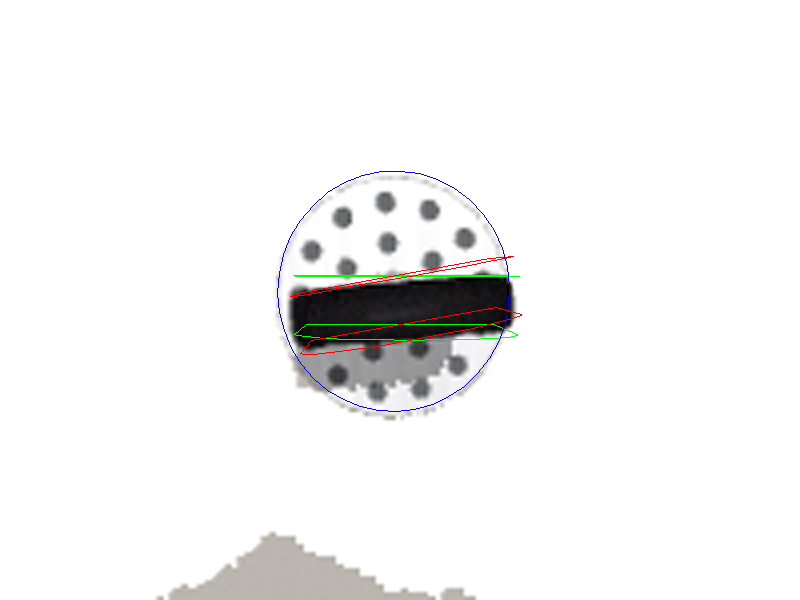

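The wrist view gives the masher at about (466,333), yaw about 17°. Now to align over it.

apply_moves(deltas="1 0.063 0.0055 -0.03 5; 1 0.063 0.0055 -0.03 5; 1 0.063 0.0055 -0.06 5; 1 0.063 0.0055 -0.06 5; 1 0.063 0.0055 -0.06 5; 1 0.063 0.0055 -0.06 5")

```text
clock: 3.95
tool_pos: [465.0, 334.2, 222.3]
orientation: [0.989, 0.148, 0.001, -0.0]
contact_force: [0.7, -0.0, 0.0]
opening: 85.2
gripper_force: 0.0
```

apply_moves(deltas="1 0.001 -0.001 -0.04 0; 1 0.001 -0.001 -0.08 0; 1 0.001 -0.001 -0.11 0; 1 0.001 -0.001 -0.121 0; 1 0.001 -0.001 -0.121 0; 1 0.001 -0.001 -0.121 0")

```text
clock: 4.7
tool_pos: [466.2, 333.5, 101.4]
orientation: [0.989, 0.149, 0.001, -0.0]
contact_force: [-0.1, 0.8, -0.3]
opening: 85.5
gripper_force: 0.0
```

apply_moves(deltas="-0.3 0 0 0 0; -0.3 0 0 0 0; -0.3 0 0 0 0; -0.3 0 0 0 0; -0.3 0 0 0 0; -0.3 0 0 0 0; -0.3 0 0 0 0; -0.3 0 0 0 0", grip_force=60)

```text
clock: 5.7
tool_pos: [465.9, 333.5, 100.7]
orientation: [0.989, 0.149, 0.001, -0.0]
contact_force: [-1.0, 1.3, 7.0]
opening: 47.0
gripper_force: 61.3
```

Run:
```python
from h import *
for a,b in(((200.5,252),(304.5,298)),((220,214),(250,285))): print(ray('side',a,10),ray('top',b,10))
# stand refit with tip from side/top given ambiguous tip point
for n in('side','top'): print(n,proj(n,place([656,67,.2122],[(0,0,190),(-107,0,190),(-117,0,202)])).round(1).tolist())
```

```text
[364.4897644    6.54806338  10.        ] [357.9300038   10.29216548  10.        ]
[352.08236519 139.61982738  10.        ] [345.51844879 140.81656003  10.        ]
side [[326.9, 216.0], [276.2, 210.4], [271.5, 205.9]]
top [[326.5, 148.4], [321.7, 197.0], [321.8, 200.1]]
```

apply_moves(deltas="-0.3 0 0 0.015 0; -0.3 0 0 0.035 0; -0.3 0 -0.015 0.054 0; -0.3 0 -0.05 0.054 -2; -0.3 0.01 -0.1 0.054 -5; -0.3 0.01 -0.15 0.054 -5; -0.3 0.02 -0.2 0.054 -5; -0.3 0.02 -0.245 0.054 -5; -0.3 0.02 -0.28 0.054 -5; -0.3 0.02 -0.3 0.054 -5")

```text
clock: 6.95
tool_pos: [485.8, 31.0, 155.3]
orientation: [0.995, 0.104, 0.001, 0.0]
contact_force: [-0.0, 1.0, -2.3]
opening: 47.4
gripper_force: 62.4
```

apply_moves(deltas="-0.3 0 0 0 0; -0.3 0 0 0 0; -0.3 0 0 0 0")

```text
clock: 7.32
tool_pos: [485.7, 34.0, 154.3]
orientation: [0.994, 0.106, 0.0, -0.0]
contact_force: [0.0, 0.3, -2.3]
opening: 47.3
gripper_force: 62.3
```

Run:
```python
from station import robot
import cv2,json,numpy as np
s=robot.sense();print(s['tool_pos'],s['orientation'],s['contact_force'],s['opening'])
f=lambda im,x,y:cv2.convertScaleAbs(cv2.resize(im[y:y+150,x:x+100],(400,600),interpolation=cv2.INTER_CUBIC),alpha=1.5)
A=robot.camera('side')['pixels'];B=robot.camera('top')['pixels']
cv2.imwrite('pics/c3.png',np.hstack([f(A,230,130),f(B,260,140)]))
```

```text
[485.65741992  33.97684995 154.27634368] [ 9.94370904e-01  1.05954905e-01  2.13998250e-04 -1.31106806e-04] [ 0.01258971  0.30741098 -2.31841622] 47.298072949968734
```

View pics/c3.png

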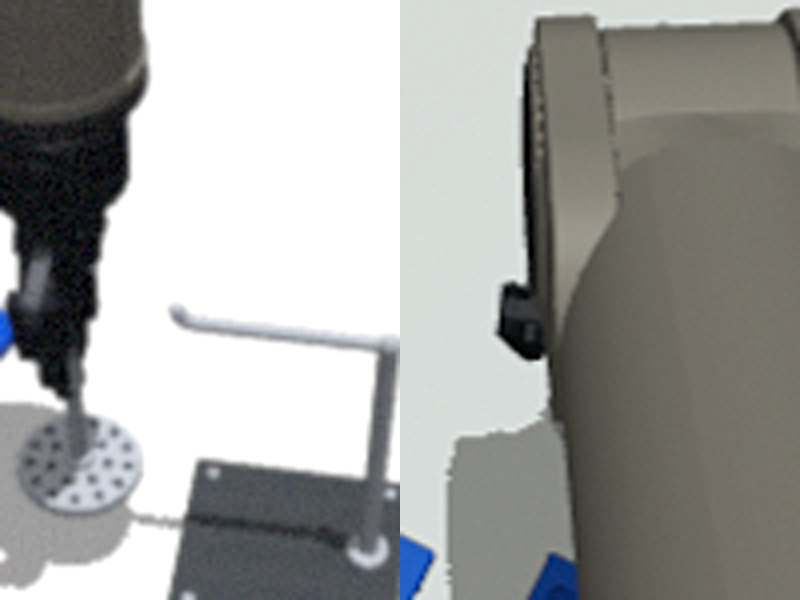

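Run:
```python
from h import *
print(proj('side',[[485.7,34,54]]), proj('side',[[485.7,34,45]]))
for d in(-115,-100,-62): print(d,place([656,67,.2122],[(d,0,0)])-[485.7,34,0])
```

```text
[[249.14155045 246.20368077]] [[249.34154999 248.60853102]]
-115 [[57.8794573   8.77972791  0.        ]]
-100 [[72.54300635 11.93889383  0.        ]]
-62 [[109.69066394  19.94211418   0.        ]]
```

apply_moves(deltas="-0.3 0 -0.003 0 0; -0.3 0.015 -0.0005 0 0; -0.3 0.03 0.003 0 0; -0.3 0.042 0.0055 0 0; -0.3 0.05 0.007 0 0; -0.3 0.058 0.009 0 0; -0.3 0.065 0.0105 0 0; -0.3 0.0725 0.012 0 0; -0.3 0.0725 0.012 0 0")

```text
clock: 8.55
tool_pos: [558.5, 45.1, 153.9]
orientation: [0.994, 0.105, 0.0, -0.0]
contact_force: [-0.1, 0.8, -2.5]
opening: 46.9
gripper_force: 62.4
```

Run:
```python
from station import robot
import cv2,json,numpy as np
f=lambda im,x,y:cv2.convertScaleAbs(cv2.resize(im[y:y+150,x:x+133],(532,600),interpolation=cv2.INTER_CUBIC),alpha=2)
cv2.imwrite('pics/c4.png',f(robot.camera('side')['pixels'],230,130))
```

```text
(no output)
```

View pics/c4.png

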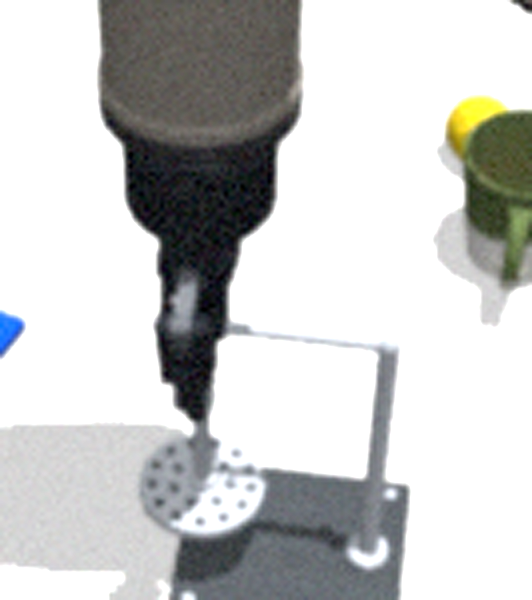

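The peg's end is now hidden behind the fingers and there is no contact force, so it has entered the opening without touching. I'll carry on to about 62 mm from the post.

apply_moves(deltas="-0.3 0.01 0.002 0 0; -0.3 0.02 0.004 0 0; -0.3 0.028 0.006 0 0; -0.3 0.036 0.008 0 0; -0.3 0.036 0.008 0 0; -0.3 0.036 0.008 -0.005 0; -0.3 0.036 0.008 -0.01 0; -0.3 0.036 0.008 -0.01 0")

```text
clock: 9.6
tool_pos: [593.6, 52.8, 143.4]
orientation: [0.994, 0.105, -0.0, -0.0]
contact_force: [-0.0, 0.2, -2.6]
opening: 47.1
gripper_force: 62.4
```

apply_moves(deltas="-0.3 0 0 -0.001 0; -0.3 0 0 -0.002 0; -0.3 0 0 -0.003 0; -0.3 0 0 -0.004 0; -0.3 0 0 -0.0045 0; -0.3 0 0 -0.0045 0")

```text
clock: 10.35
tool_pos: [594.1, 53.0, 139.4]
orientation: [0.994, 0.105, -0.0, -0.0]
contact_force: [-0.6, 0.1, -1.5]
opening: 47.0
gripper_force: 62.4
```

apply_moves(deltas="-0.3 0 0 -0.0005 0; -0.3 0 0 -0.0005 0; -0.3 0 0 -0.001 0; -0.3 0 0 -0.001 0")

```text
clock: 10.85
tool_pos: [594.1, 53.0, 138.4]
orientation: [0.994, 0.105, -0.0, -0.0]
contact_force: [0.1, -0.3, -2.2]
opening: 47.1
gripper_force: 62.4
```

apply_moves(deltas="-0.3 0 0 -0.0005 0; -0.3 0 0 -0.001 0; -0.3 0 0 -0.0015 0; -0.3 0 0 -0.002 0; -0.3 0 0 -0.002 0")

```text
clock: 11.48
tool_pos: [594.4, 53.0, 137.4]
orientation: [0.994, 0.105, 0.0, 0.0]
contact_force: [-5.2, -2.2, 11.8]
opening: 47.3
gripper_force: 64.1
```

Contact: the peg is bearing the masher. I'll ease off slightly and release gradually.

apply_moves(deltas="-0.3 0 0 0.0008 0; -0.3 0 0 0.0008 0; 0.12 0 0 0.0008 0; 0.16 0 0 0.0008 0; 0.22 0 0 0.0008 0; 0.3 0 0 0.0008 0; 0.45 0 0 0.0008 0; 0.7 0 0 0.0008 0; 1 0 0 0.0008 0; 1 0 0 0.0008 0", grip_force=20)

```text
clock: 12.72
tool_pos: [594.1, 53.0, 137.3]
orientation: [0.994, 0.105, 0.0, -0.0]
contact_force: [0.1, -0.3, -0.3]
opening: 85.2
gripper_force: 0.0
```

apply_moves(deltas="1 0 0 0 0; 1 0 0 0 0; 1 0 0 0 0; 1 0 0 0.01 0; 1 0 0 0.03 0; 1 0 0 0.06 0; 1 0 0 0.1 0; 1 0 0 0.15 0; 1 0 0 0.2 0; 1 0 0 0.2 0")

```text
clock: 13.98
tool_pos: [595.4, 53.7, 342.9]
orientation: [0.994, 0.105, 0.004, 0.0]
contact_force: [-0.1, -0.4, -1.4]
opening: 85.6
gripper_force: 0.0
```

apply_moves(deltas="1 -0.1 0.1 0 0; 1 -0.1 0.1 0 0; 1 -0.1 0.1 0 0; 1 -0.1 0.1 0 0; 1 -0.1 0.1 0 0; 1 -0.1 0.1 0 0; 1 -0.1 0.1 0 0; 1 -0.1 0.1 0 0; 1 -0.1 0.1 0 0; 1 -0.1 0.1 0 0")

```text
clock: 15.22
tool_pos: [494.1, 153.0, 337.2]
orientation: [0.994, 0.105, 0.0, -0.0]
contact_force: [-0.0, -0.0, 0.0]
opening: 85.0
gripper_force: 0.0
```

Run:
```python
from station import robot
import cv2,numpy as np,time
a=robot.camera('side')['pixels']
for i in range(10): b=robot.camera('side')['pixels']
print(robot.sense()['clock'],cv2.absdiff(a,b)[190:300,240:350].max(2).__gt__(40).sum())
cv2.imwrite('pics/c5.png',cv2.convertScaleAbs(cv2.resize(b[130:330,160:360],(600,600),interpolation=cv2.INTER_CUBIC),alpha=1.7))
```

```text
15.775 0
```

View pics/c5.png

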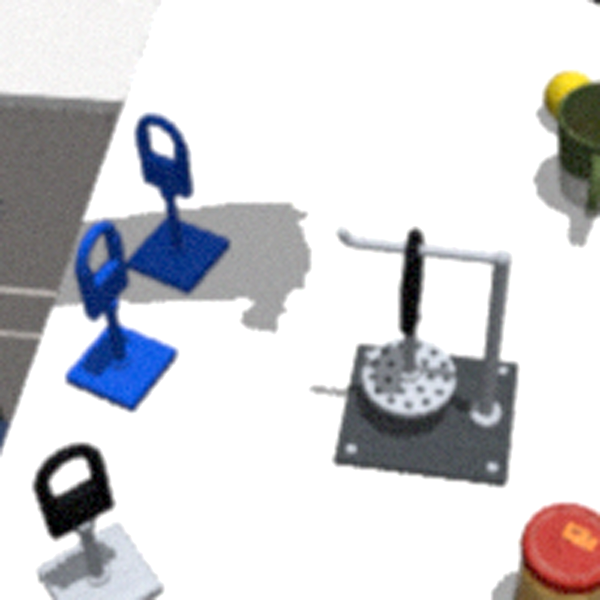

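The masher hangs upright and still at mid-peg, the press hasn't moved and the gripper is clear. Handing in.

```bash
python3 -c "
from station import robot
print(robot.finish_job())"
```

```text
the job is handed in; nothing more can be done
None
```

I hung the masher on the peg by its handle opening and handed the job in at about 16 s; the last images show it upright and still, the press where it started and the gripper clear, but no verdict came back.

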